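# Switch the ball feeder to the other chute and let the balls run

## Task

The seesaw gate of the ball feeder is tipped towards one of its two side chutes. Without grasping anything, use a fingertip to rock the gate over its pivot so that it tips the other way, then push the upright stop plate aside so that all three balls run down that other chute into its dish. Push gently, do not touch or lift the balls, and leave the dishes and everything else on the bench where they are.

Things in the scene. Friction and masses are not known exactly. Their poses are not given: they have to be found in the camera images.
- feeder: screwed-down ball feeder, plywood base 230x300x12 mm, aluminium chutes. Origin: table level; +x up the feed chute (away from robot), +y its left. Feed chute: along x at y=0, falls 8 deg to -x, wall tops 150 mm up at x=0, 168 at rear end x=105. Balls drop off its lip (x=-46) onto the gate's middle (x=-70). Side chutes from y=+/-75 lead to the dishes at y=+/-196. All under 200 mm tall
- gate (a joint): seesaw gate, a trough 36x176 mm tilting about feeder x (pivot at x=-70, y=0, 95 mm up), rad. Rests at +0.22 or -0.22 (either may be the start); top-heavy, so past 0 it falls over to the other end by itself. +0.22: handle leans to feeder's right (-y), balls run to the right dish; -0.22: leans left (+y), left dish. Under 1 N sideways at the knob rocks it
- gate_knob (a point): centre of the knob on the gate's upright handle: steel cylinder 24 mm across, 26 tall, on an 8 mm stem; at feeder x=-92, 78 mm above the pivot (171 mm above table), 17 mm off the middle when leaning. Free space either side of it in y. The trough's wall just behind the stem reaches 33 mm above the pivot in the middle, 20 more at the raised end
- stop (a joint): stop plate across the feed chute, holding back the balls: 0 = closed (start); slides straight to the feeder's left (+y) only, to 0.040 m = fully open; balls pass from about 0.025 m. Friction 1 N, stays where it is left
- stop_top (a point): middle of the top edge of the stop plate: upright aluminium plate 4 mm thick (x), 26 mm wide (y), at feeder x=0, y=0 when closed, with a 16 mm lip bent towards +x along its top; top edge 197 mm above table, 47 mm proud of the chute walls. Push it on its narrow right (-y) edge
- ball0_center (a point): centre of a loose steel bearing ball, 20 mm across, 33 g, number 1 of three in line in the feed chute behind the stop plate; its top is 150 mm above the table at most at the start
- ball1_center (a point): centre of a loose steel bearing ball, 20 mm across, 33 g, number 2 of three in line in the feed chute behind the stop plate; its top is 153 mm above the table at most at the start
- ball2_center (a point): centre of a loose steel bearing ball, 20 mm across, 33 g, number 3 of three in line in the feed chute behind the stop plate; its top is 156 mm above the table at most at the start
- dish_left: loose round steel dish, 112 mm across the rim, 50 mm deep, wall 4 mm, standing on the table under the left side chute of the feeder (+y side). Origin: centre of its underside
- dish_right: loose round steel dish, 112 mm across the rim, 50 mm deep, wall 4 mm, standing on the table under the right side chute of the feeder (-y side). Origin: centre of its underside
- jar: closed glass jar with steel cap, 60 mm across, 85 mm tall, beside the feed chute on the left; bystander. Origin: centre of its underside (tools: on the table under it)
- tape: black tape roll 90 mm across, 24 mm tall, lying beside the feed chute on the right; bystander. Origin: centre of its underside (tools: on the table under it)
- screwdriver: screwdriver 190 mm long with orange handle, lying in front of the feeder; bystander. Origin: centre of its underside (tools: on the table under it)
- wrench: steel wrench 160 mm long, lying in front of the feeder; bystander. Origin: centre of its underside (tools: on the table under it)
- mug: white mug 76 mm across, 90 mm tall, to the left of the feeder; bystander. Origin: centre of its underside (tools: on the table under it)
- bitbox: clear divided box 90 x 100 x 40 mm, to the right of the feeder; bystander. Origin: centre of its underside (tools: on the table under it)
Not all that is in view belongs to the job. Leave any orange look-alike of the dish_right alone.

How it is judged:
By the outcome, as a careful person would: the job done as asked, in the order asked, and still so for the second after the job is handed in, with the robot touching nothing.
It also fails if it takes over 40 s, if anything falls off the work surface, if the arm or the gripper's body presses on something with over 40 N, if the wrist force passes 120 N, or if a joint passes its speed limit or range.

## Robot

A 7-joint arm with a two-finger parallel gripper is mounted at the origin on the work surface. World frame = base frame: x ahead of the robot, y to its left, z up, the work surface at z = 0. Lengths are in m, angles in rad, forces in N, time in s.
With the tool pointing down it reaches from about 0.425 to 0.875 m from the base axis. Payload 4.7 kg.
Tool frame: the origin (TCP) lies midway between the tips of the shut fingers; the grasp point (between the pads) lies ctrl.grasp_offset behind it (ctrl.grasp_offset is the distance from the TCP to the grasp point, in m); z points along the fingers, y is the line along which they close (so a half turn about z gives the same grasp; the last joint's range is limited). The gripper opens to 87 mm and grips with 3 to 60 N. Pads are 19 mm wide; open, the fingers measure 117 mm over their backs; the gripper's body (75 mm by 190 mm) begins 51 mm behind the grasp point.
Start: joints at [-1.231, 0.321, -0.07, 1.45, 0.023, 1.371, -0.057], TCP at [0.208, 0.616, 0.223] pointing down, gripper open.
Joint ranges: [-2.86, 2.86], [-0.3, 2.09], [-1.38, 1.24], [0.06, 2.45], [-1.56, 4.7], [0.09, 2.05], [-2.69, 2.69]. Speed limits (rad/s): [2.57, 2.57, 3.14, 3.14, 3.14, 3.14, 3.14].

## Interface

Orientations are given as a rotation vector (axis times angle).
In Python, from bench import ctrl gives the robot as it stands. The module is installed in compiled form; this text tells all that it offers.
- The arm moves only by the tool jog_arm, never from a script. Its argument "moves" is one flat list of numbers, 7 for each row, row after row: the shift along the tool's x, y, z in units of 30 cm (1.0 is 30 cm), then the turn, a rotation vector about the tool's x, y, z in units of 60 degrees (1.0 is 60 degrees), then the gripper's target within -1 to 1 (fully open at 1, half-way at 0, shut at -1). In form: [x, y, z, wx, wy, wz, fingers, x, y, z, wx, wy, wz, fingers, ...]. A call has exactly 8 rows; each row is the pose to reach, as a shift and turn from the pose commanded when the call began, along the tool's axes at that moment; what a row does not reach only later rows make up. A row lasts 1/8 s, in which the tool goes at most 62.5 mm and 10.7 degrees, less where a joint would pass 70% of its speed; a pose out of reach is approached as far as the arm can. A call with a number of a shift or a turn outside -1 to 1 is refused whole. A call with a gripper value outside its range is refused whole. The fingers move at their own pace and stop on an object; "newtons" is the grip in N (left out, the last holds). Time passes only in rows, so rows that repeat a pose let the fingers close, or fill a call up. It gives the time, the measured TCP pose, the force, the opening and the grip force at its end, in the units of the state.
- ctrl.get_state(): the state, without advancing time (a new reading comes with each control period).
- ctrl.get_image(name): name is "side" or "top"; returns a dict with "pixels" (420x560x3 uint8, red, green, blue), "fx", "fy", "cx", "cy" (pixels), "xyz" and "rotation" of the camera in the world. Camera axes: x right, y up, looking along -z (the intrinsics and any distortion apply to the point x, -y, -z); pixel columns grow to the right and rows downward; lengths in m; the calibration is good to about 2 mm. A picture is of the moment at which its call begins. There is no depth.
- ctrl.close_job(): hands the job in; it is judged then, once.
The state is a dict: "time": time; "joint_positions": joint angles; "qd": joint speeds; "joint_torque": joint torques, N m; "position": TCP position; "tool_rot": TCP orientation; "ft_force": force on the tool from outside, world axes, zero at the start; "torque": the same for the moment, N m; "grip_width": opening from 0.0 (shut) to 1.0 (fully open); "grip_force": force on a finger pad.
Only numpy, scipy, OpenCV 4.12 (cv2) and the standard library are available. Lean on these libraries where they do the work, as an engineer would, in place of code of your own. Each camera call takes 0.05 s, during which the arm holds its last target. There are 200 camera calls.

## Working session

There is one attempt and no reset: what is moved stays moved. The work goes in short steps, Python scripts to look and compute and a tool call to move; the robot and the scene stay as the last step left them, time stands still between calls to the robot, and variables do not carry over. Pictures are saved under pics/ and viewed, at most 10 in all, crops included, and the job is handed in when it is done.

Besides the shell and the picture viewer there is one more tool, called after "Request:" as name(argument=value, ...) on one line, values as JSON. jog_arm: Moves the arm, as the interface text tells. Its arguments: {"type":"object","properties":{"moves":{"type":"array"},"newtons":{"type":"number"}},"required":["moves"]}

```bash
mkdir -p pics; python3 - <<'E'
from bench import ctrl
import cv2,numpy as np
for n in("top","side"):
    i=ctrl.get_image(n); cv2.imwrite(f"pics/{n}0.png",i["pixels"][:,:,::-1])
    print(n,{k:np.round(v,4).tolist() for k,v in i.items() if k!="pixels"})
s=ctrl.get_state();print(s,ctrl.grasp_offset)
E
```

```text
top {'fx': 406.9851, 'fy': 406.9851, 'cx': 278.9108, 'cy': 205.8885, 'xyz': [0.3854, 0.0057, 1.1763], 'rotation': [0.0892, -0.0981, -1.5651]}
side {'fx': 471.0784, 'fy': 471.0784, 'cx': 279.7421, 'cy': 204.1522, 'xyz': [0.0222, -0.7042, 1.151], 'rotation': [0.6884, -0.1943, -0.5808]}
{'time': 0.1, 'joint_positions': array([-1.23091246,  0.3217537 , -0.07006813,  1.45156275,  0.02262795,
        1.37075413, -0.05692059]), 'qd': array([-0.00076231, -0.00091301,  0.00100006, -0.00372368,  0.00064667,
       -0.00100062,  0.00026243]), 'joint_torque': array([ 5.96049631e-05, -4.92575169e+01, -4.05568583e-01, -3.13400745e+01,
       -6.42171619e-02,  3.93528782e-02,  6.03966669e-05]), 'position': array([0.2079434 , 0.61533028, 0.22156271]), 'tool_rot': array([-5.09459468e-01, -3.09985433e+00,  2.64648701e-03]), 'ft_force': array([-0.32169125,  0.13497008,  0.914904  ]), 'torque': array([-0.0058661 ,  0.02663769,  0.01654224]), 'grip_force': 0.0, 'grip_width': 1.0034915440711547} 0.0187
```

View pics/top0.png

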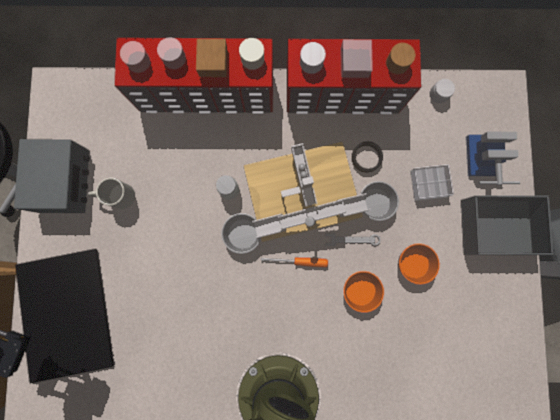

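View pics/side0.png

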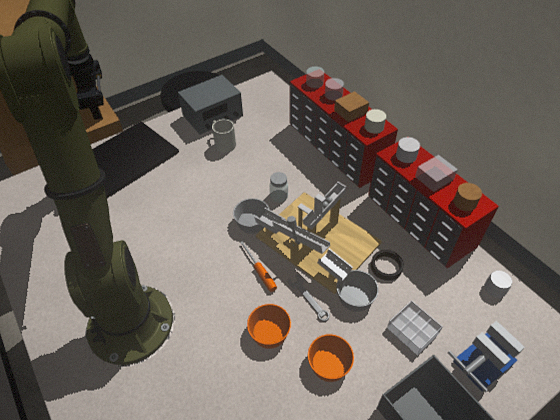

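The top view shows the feeder with its dishes at about (241,234) and (379,202), the gate's middle near (310,218) and the feed chute near (303,170). In the side view the feeder is near (310,235). I'll zoom in on both.

```bash
python3 - <<'E'
import cv2,numpy as np
t=cv2.imread("pics/top0.png")[130:255,225:400]; s=cv2.imread("pics/side0.png")[165:315,225:400]
cv2.imwrite("pics/t1.png",cv2.resize(t,None,fx=4.5,fy=4.5,interpolation=cv2.INTER_CUBIC))
cv2.imwrite("pics/s1.png",cv2.resize(s,None,fx=4,fy=4,interpolation=cv2.INTER_CUBIC))
E
```

```text
(no output)
```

View pics/t1.png

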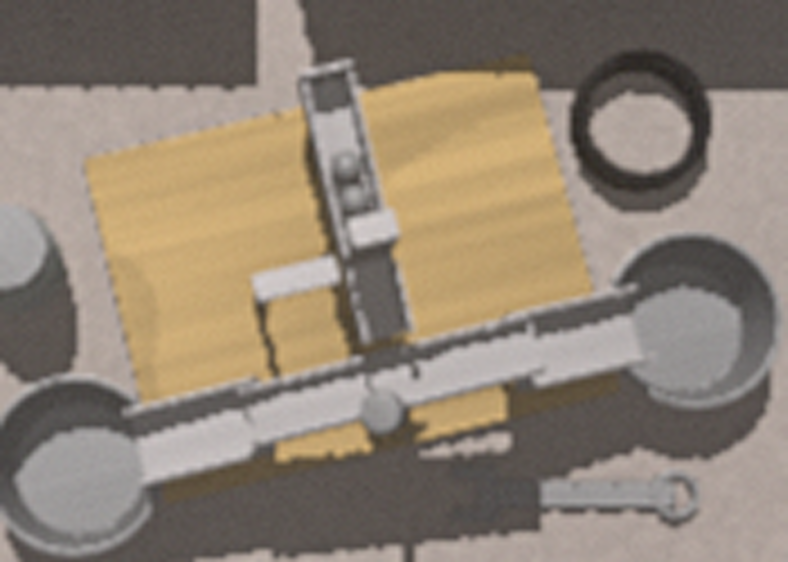

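View pics/s1.png

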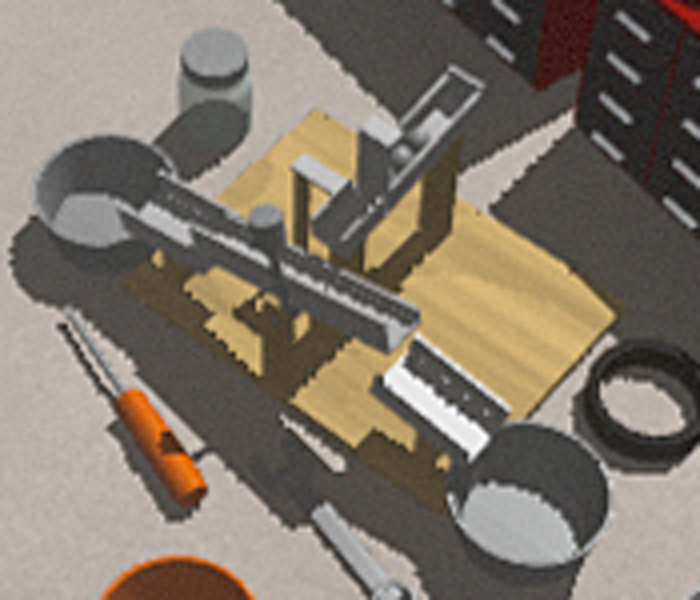

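The zoomed views show the gate's right end raised, so it is tipped left. The knob top is at crop (382,410) in the top view and (267,215) in the side view. The stop lip is at top-view crop (373,228).

```bash
cat > h.py <<'E'
import numpy as np
from scipy.spatial.transform import Rotation as R
C={"top":(406.9851,278.9108,205.8885,[0.3854,0.0057,1.1763],[0.0892,-0.0981,-1.5651]),
"side":(471.0784,279.7421,204.1522,[0.0222,-0.7042,1.151],[0.6884,-0.1943,-0.5808])}
def ray(n,u,v):
    f,cx,cy,o,r=C[n]; d=R.from_rotvec(r).apply([(u-cx)/f,-(v-cy)/f,-1]); return np.array(o),d/np.linalg.norm(d)
def plane(n,u,v,z):
    o,d=ray(n,u,v); return o+d*(z-o[2])/d[2]
def tri(a,b):
    (o,d),(p,e)=ray("top",*a),ray("side",*b)
    s,t=np.linalg.lstsq(np.c_[d,-e],p-o,rcond=None)[0]; return (o+s*d+p+t*e)/2,np.linalg.norm(o+s*d-p-t*e)
T=lambda c,r:(225+(c+.5)/4.5-.5,130+(r+.5)/4.5-.5)
S=lambda c,r:(225+(c+.5)/4-.5,165+(r+.5)/4-.5)
E
python3 - <<'E'
from h import *
np.set_printoptions(precision=4,suppress=True)
r=plane("top",*T(692,320),.05);l=plane("top",*T(74,465),.05);print("dishes",r,l)
y=(l-r)[:2];print(np.linalg.norm(y));y/=np.linalg.norm(y);x=np.array([y[1],-y[0]]);
yaw=np.arctan2(x[1],x[0]);o=(l+r)[:2]/2+.07*x
print("origin",o,"yaw",yaw)
def F(p):return np.array([x@(p[:2]-o),y@(p[:2]-o),p[2]])
print("chute rear corners",[F(plane("top",*T(*c),.168)) for c in((302,74),(353,64))])
print("lip corners",[F(plane("top",*T(*c),.197)) for c in((346,218),(388,208),(398,238),(355,249))])
print("knob",F(plane("top",*T(382,410),.183)), [ (q,F(q),e) for q,e in[tri(T(382,410),S(267,214))]])
print("bracket top",[F(tri(T(*a),S(*b))[0]) for a,b in[((255,285),(297,163)),((333,263),(350,185))]])
print("base corners",[F(plane("top",*T(*c),.012)) for c in((87,158),(535,72),(593,292))])
w=lambda fx,fy:o+fx*x+fy*y
print("pred knob",w(-.092,.017),"stop",w(0,0))
E
```

```text
dishes [ 0.5361 -0.2785  0.05  ] [0.4447 0.1039 0.05  ]
0.393196039847618
origin [ 0.5585 -0.071 ] yaw 0.2345861609689434
chute rear corners [array([0.1074, 0.0146, 0.168 ]), array([ 0.1064, -0.0148,  0.168 ])]
lip corners [array([0.0165, 0.0129, 0.197 ]), array([ 0.0167, -0.0106,  0.197 ]), array([-0.0006, -0.012 ,  0.197 ]), array([-0.0012,  0.0122,  0.197 ])]
knob [-0.0887  0.0174  0.183 ] [(array([ 0.4681, -0.0746,  0.1866]), array([-0.0887,  0.0176,  0.1866]), np.float64(0.0004135989044578043))]
bracket top [array([0.0022, 0.0668, 0.1196]), array([0.0034, 0.02  , 0.131 ])]
base corners [array([0.1247, 0.1478, 0.012 ]), array([ 0.1139, -0.1493,  0.012 ]), array([-0.0352, -0.1497,  0.012 ])]
pred knob [ 0.4651 -0.0759] stop [ 0.5585 -0.071 ]
```

```bash
cat >> h.py <<'E'
O=np.array([.5585,-.071]);YAW=.2346
Fr=R.from_euler('z',YAW)
RT=None
def go(fx,fy,z,ang=0,lab=''):
    "units of move to feeder point; ang = feeder-frame heading (deg) of tool x, tool down"
    from bench import ctrl
    s=ctrl.get_state();p=s["position"];Rt=R.from_rotvec(s["tool_rot"])
    t=Fr.apply([fx,fy,z])+[*O,0]
    a=np.radians(ang);xx=np.array([np.cos(a),np.sin(a),0]);zz=np.array([0,0,-1.])
    G=Fr*R.from_matrix(np.c_[xx,np.cross(zz,xx),zz])
    print(lab,"t%.2f"%s["time"],"feeder pos",np.round(Fr.inv().apply(p-[*O,0]),4),"shift",np.round(Rt.inv().apply(t-p)/.3,3),"turn",np.round((Rt.inv()*G).as_rotvec()/np.radians(60),3),"F",np.round(s["ft_force"],1),"q",np.round(s["joint_positions"],2))
E
python3 - <<'E'
from h import *
for a in(0,90,180,-90):go(-.092,.065,.24,a)
E
```

```text
t0.10 feeder pos [-0.1814  0.749   0.2216] shift [-1.464 -1.773 -0.058] turn [-0.000e+00  2.000e-03  2.465e+00] F [-0.3  0.1  0.9] q [-1.23  0.32 -0.07  1.45  0.02  1.37 -0.06]
 t0.10 feeder pos [-0.1814  0.749   0.2216] shift [-1.464 -1.773 -0.058] turn [-0.001  0.001  0.965] F [-0.3  0.1  0.9] q [-1.23  0.32 -0.07  1.45  0.02  1.37 -0.06]
 t0.10 feeder pos [-0.1814  0.749   0.2216] shift [-1.464 -1.773 -0.058] turn [-0.002 -0.    -0.535] F [-0.3  0.1  0.9] q [-1.23  0.32 -0.07  1.45  0.02  1.37 -0.06]
 t0.10 feeder pos [-0.1814  0.749   0.2216] shift [-1.464 -1.773 -0.058] turn [-1.000e-03 -2.000e-03 -2.035e+00] F [-0.3  0.1  0.9] q [-1.23  0.32 -0.07  1.45  0.02  1.37 -0.06]
```

Request:
jog_arm(moves=[-0.06, -0.04, -0.05, 0, 0, 0.04, -1, -0.18, -0.14, -0.1, 0, 0, 0.1, -1, -0.32, -0.25, -0.1, 0, 0, 0.17, -1, -0.46, -0.36, -0.1, 0, 0, 0.25, -1, -0.6, -0.47, -0.1, 0, 0, 0.33, -1, -0.74, -0.58, -0.1, 0, 0, 0.4, -1, -0.84, -0.66, -0.1, 0, 0, 0.46, -1, -0.9, -0.7, -0.1, 0, 0, 0.48, -1], newtons=10)

```text
time: 1.1
position: [0.3981, 0.3283, 0.2533]
tool_rot: [1.27, 2.873, 0.002]
ft_force: [-0.3, -0.2, 0.5]
grip_width: 0.172
grip_force: 0.0
```

```bash
python3 -c "
from h import *
go(-.092,.065,.25,90)"
```

```text
t1.10 feeder pos [-0.0632  0.4256  0.2533] shift [-1.007 -0.664  0.01 ] turn [ 0.001 -0.001  0.481] F [-0.3 -0.2  0.5] q [-0.92  0.02  0.18  1.74 -0.    1.38  0.  ]
```

Request:
jog_arm(moves=[-0.06, -0.04, 0, 0, 0, 0.03, -1, -0.2, -0.13, 0, 0, 0, 0.1, -1, -0.35, -0.23, 0, 0, 0, 0.17, -1, -0.51, -0.34, 0, 0, 0, 0.25, -1, -0.67, -0.44, 0, 0, 0, 0.33, -1, -0.83, -0.55, 0, 0, 0, 0.41, -1, -0.95, -0.63, 0.01, 0, 0, 0.46, -1, -1, -0.66, 0.01, 0, 0, 0.48, -1])

```text
time: 2.1
position: [0.4533, -0.0261, 0.2496]
tool_rot: [-1.943, -2.468, -0.001]
ft_force: [-0.0, 0.5, -0.9]
grip_width: 0.006
grip_force: 0.0
```

```bash
python3 - <<'E'
from h import *
go(-.092,.065,.167,90)
from bench import ctrl
import cv2
a=ctrl.get_image("top")["pixels"][130:255,225:400,::-1];b=ctrl.get_image("side")["pixels"][140:265,225:400,::-1]
cv2.imwrite("pics/c2.png",cv2.resize(cv2.vconcat([a,b]),None,fx=2.4,fy=2.4,interpolation=cv2.INTER_CUBIC))
E
```

```text
t2.10 feeder pos [-0.0919  0.0682  0.2496] shift [-0.011 -0.     0.275] turn [-0.    -0.001  0.002] F [-0.   0.5 -0.9] q [-0.59 -0.15  0.54  1.89  0.08  1.39  0.16]
```

View pics/c2.png

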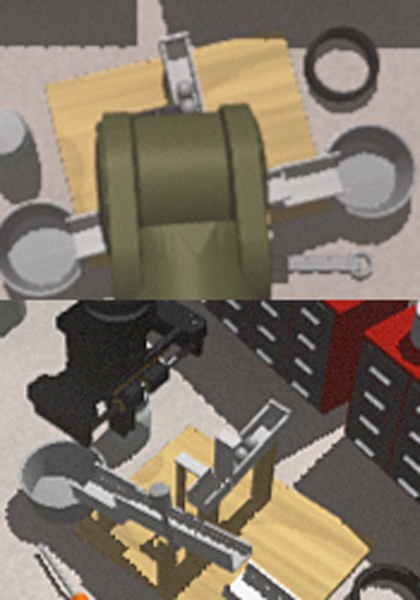

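The side view shows the shut fingertips left of the knob at about (110,420). The next move goes down, then gently pushes toward -y.

Request:
jog_arm(moves=[-0.01, 0, 0.04, 0, 0, 0, -1, -0.01, 0, 0.1, 0, 0, 0, -1, -0.01, 0, 0.17, 0, 0, 0, -1, -0.01, 0, 0.23, 0, 0, 0, -1, -0.01, 0, 0.265, 0, 0, 0, -1, -0.01, 0, 0.275, 0, 0, 0, -1, -0.03, 0, 0.275, 0, 0, 0, -1, -0.05, 0, 0.275, 0, 0, 0, -1])

```text
time: 3.2
position: [0.4578, -0.0395, 0.1677]
tool_rot: [1.939, 2.47, 0.001]
ft_force: [0.6, 0.8, -0.1]
grip_width: 0.003
grip_force: 0.0
```

```bash
python3 -c "
from h import *
go(-.092,.012,.167,90)"
```

```text
t3.20 feeder pos [-0.0907  0.0541  0.1677] shift [-0.14  -0.005  0.002] turn [0.001 0.    0.005] F [ 0.6  0.8 -0.1] q [-0.58 -0.08  0.58  2.    0.05  1.21  0.23]
```

Request:
jog_arm(moves=[-0.02, 0, 0, 0, 0, 0, -1, -0.04, 0, 0, 0, 0, 0, -1, -0.06, 0, 0, 0, 0, 0, -1, -0.08, 0, 0, 0, 0, 0, -1, -0.1, 0, 0, 0, 0, 0, -1, -0.12, 0, 0, 0, 0, 0, -1, -0.135, 0, 0, 0, 0, 0, -1, -0.14, 0, 0, 0, 0, 0, -1])

```text
time: 4.2
position: [0.4671, -0.0802, 0.167]
tool_rot: [1.941, 2.471, 0.0]
ft_force: [0.8, -0.9, -0.3]
grip_width: 0.007
grip_force: 0.0
```

Request:
jog_arm(moves=[0.02, 0, 0, 0, 0, 0, -1, 0.06, 0, 0, 0, 0, 0, -1, 0.08, 0, -0.05, 0, 0, 0, -1, 0.08, 0, -0.12, 0, 0, 0, -1, 0.08, 0, -0.2, 0, 0, 0, -1, 0.08, 0, -0.26, 0, 0, 0, -1, 0.08, 0, -0.28, 0, 0, 0, -1, 0.08, 0, -0.28, 0, 0, 0, -1])

```text
time: 5.2
position: [0.4614, -0.0564, 0.2512]
tool_rot: [1.94, 2.471, 0.001]
ft_force: [-0.3, -0.0, -1.0]
grip_width: 0.008
grip_force: 0.0
```

```bash
python3 - <<'E'
from h import *
go(0,-.05,.25,90)
from bench import ctrl
import cv2
b=ctrl.get_image("side")["pixels"][165:315,225:400,::-1]
cv2.imwrite("pics/c3.png",cv2.resize(b,None,fx=3,fy=3,interpolation=cv2.INTER_CUBIC))
E
```

```text
t5.20 feeder pos [-0.091   0.0368  0.2512] shift [-0.291  0.302  0.004] turn [ 0.    -0.     0.005] F [-0.3 -0.  -1. ] q [-0.57 -0.13  0.58  1.86  0.07  1.39  0.24]
```

View pics/c3.png

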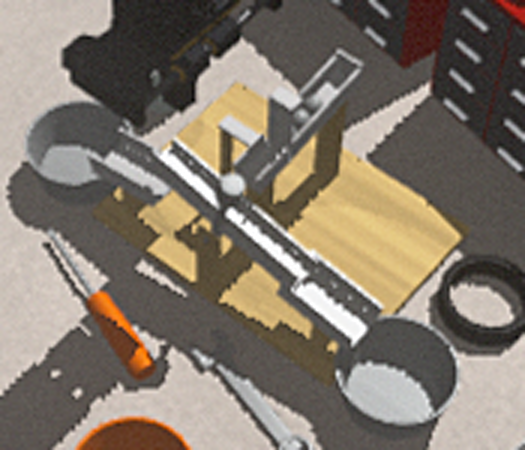

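The gate now slopes down into the right chute, with the knob at crop (232,185). Next is the right side of the stop plate.

Request:
jog_arm(moves=[-0.02, 0.02, 0, 0, 0, 0, -1, -0.08, 0.08, 0, 0, 0, 0, -1, -0.15, 0.15, 0, 0, 0, 0, -1, -0.22, 0.23, 0, 0, 0, 0, -1, -0.27, 0.28, 0, 0, 0, 0, -1, -0.29, 0.3, 0, 0, 0, 0, -1, -0.29, 0.3, 0, 0, 0, 0, -1, -0.29, 0.3, 0, 0, 0, 0, -1])

```text
time: 6.25
position: [0.569, -0.1192, 0.251]
tool_rot: [-1.939, -2.471, -0.0]
ft_force: [-0.5, 0.3, -0.3]
grip_width: 0.003
grip_force: 0.0
```

```bash
python3 -c "
from h import *
go(0,-.05,.173,90)"
```

```text
t6.25 feeder pos [-0.001  -0.0494  0.251 ] shift [-0.002  0.004  0.26 ] turn [-0.    -0.001  0.005] F [-0.5  0.3 -0.3] q [-0.46  0.19  0.71  1.61 -0.12  1.39  0.51]
```

Request:
jog_arm(moves=[0, 0, 0.04, 0, 0, 0, -1, 0, 0, 0.1, 0, 0, 0, -1, 0, 0, 0.17, 0, 0, 0, -1, 0, 0, 0.23, 0, 0, 0, -1, 0, 0, 0.255, 0, 0, 0, -1, 0, 0, 0.26, 0, 0, 0, -1, 0.02, 0, 0.26, 0, 0, 0, -1, 0.04, 0, 0.26, 0, 0, 0, -1])

```text
time: 7.25
position: [0.567, -0.1076, 0.1737]
tool_rot: [1.939, 2.471, 0.001]
ft_force: [-0.4, 0.5, 0.0]
grip_width: 0.008
grip_force: 0.0
```

```bash
python3 -c "
from h import *
go(0,.0145,.173,90)"
```

```text
t7.25 feeder pos [-0.0002 -0.0376  0.1737] shift [0.174 0.002 0.002] turn [0.001 0.    0.005] F [-0.4  0.5  0. ] q [-0.46  0.23  0.7   1.73 -0.15  1.24  0.51]
```

Request:
jog_arm(moves=[0.025, 0, 0, 0, 0, 0, -1, 0.05, 0, 0, 0, 0, 0, -1, 0.075, 0, 0, 0, 0, 0, -1, 0.1, 0, 0, 0, 0, 0, -1, 0.125, 0, 0, 0, 0, 0, -1, 0.15, 0, 0, 0, 0, 0, -1, 0.17, 0, 0, 0, 0, 0, -1, 0.175, 0, 0, 0, 0, 0, -1])

```text
time: 8.25
position: [0.554, -0.0564, 0.173]
tool_rot: [-1.939, -2.472, -0.0]
ft_force: [-0.2, -0.6, 0.8]
grip_width: 0.008
grip_force: 0.5
```

Request:
jog_arm(moves=[0, 0, 0, 0, 0, 0, -1, -0.02, 0, 0, 0, 0, 0, -1, -0.02, 0, -0.06, 0, 0, 0, -1, -0.02, 0, -0.14, 0, 0, 0, -1, -0.02, 0, -0.22, 0, 0, 0, -1, -0.02, 0, -0.28, 0, 0, 0, -1, -0.02, 0, -0.3, 0, 0, 0, -1, -0.02, 0, -0.3, 0, 0, 0, -1])

```text
time: 9.25
position: [0.5556, -0.0628, 0.2632]
tool_rot: [1.94, 2.471, 0.0]
ft_force: [-0.2, -0.0, -0.3]
grip_width: 0.005
grip_force: 0.0
```

```bash
python3 - <<'E'
from h import *
go(0,-.05,.25,90)
from bench import ctrl
import cv2
b=ctrl.get_image("side")["pixels"][165:315,225:400,::-1]
cv2.imwrite("pics/c4.png",cv2.resize(b,None,fx=3,fy=3,interpolation=cv2.INTER_CUBIC))
E
```

```text
t9.25 feeder pos [-0.0009  0.0086  0.2632] shift [-0.195  0.002  0.044] turn [ 0.    -0.     0.005] F [-0.2 -0.  -0.3] q [-0.55  0.12  0.68  1.64 -0.08  1.41  0.37]
```

View pics/c4.png

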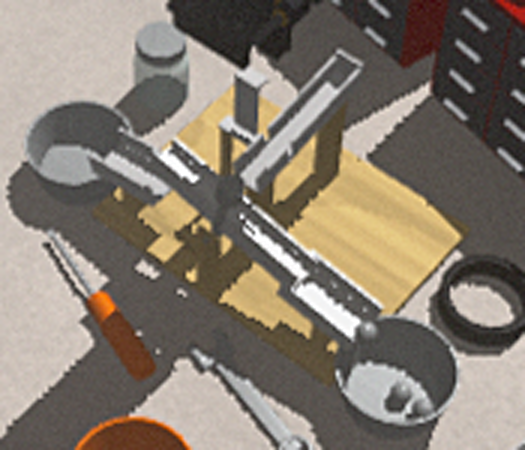

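The stop is open. Two balls are in the right dish at about (400,395) and (420,405), and the third is entering at (367,328). I'll wait two seconds and check.

Request:
jog_arm(moves=[0, 0, -0.05, 0, 0, 0, -1, 0, 0, -0.1, 0, 0, 0, -1, 0, 0, -0.1, 0, 0, 0, -1, 0, 0, -0.1, 0, 0, 0, -1, 0, 0, -0.1, 0, 0, 0, -1, 0, 0, -0.1, 0, 0, 0, -1, 0, 0, -0.1, 0, 0, 0, -1, 0, 0, -0.1, 0, 0, 0, -1])

```text
time: 10.3
position: [0.5555, -0.0629, 0.293]
tool_rot: [-1.94, -2.471, 0.0]
ft_force: [0.5, -0.1, -0.2]
grip_width: 0.005
grip_force: 0.0
```

Request:
jog_arm(moves=[0, 0, 0, 0, 0, 0, -1, 0, 0, 0, 0, 0, 0, -1, 0, 0, 0, 0, 0, 0, -1, 0, 0, 0, 0, 0, 0, -1, 0, 0, 0, 0, 0, 0, -1, 0, 0, 0, 0, 0, 0, -1, 0, 0, 0, 0, 0, 0, -1, 0, 0, 0, 0, 0, 0, -1])

```text
time: 11.3
position: [0.5556, -0.0628, 0.2931]
tool_rot: [-1.94, -2.471, -0.0]
ft_force: [0.6, -0.2, 0.0]
grip_width: 0.006
grip_force: 0.0
```

```bash
python3 - <<'E'
from bench import ctrl
import cv2
b=ctrl.get_image("side")["pixels"][165:315,225:400,::-1]
cv2.imwrite("pics/c5.png",cv2.resize(b,None,fx=3,fy=3,interpolation=cv2.INTER_CUBIC))
E
```

```text
(no output)
```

View pics/c5.png

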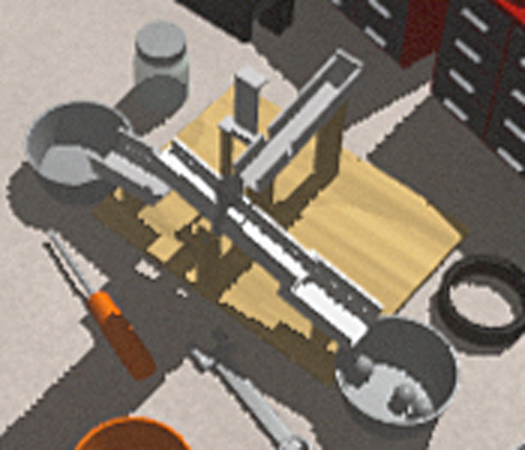

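All three balls are in the right dish, at about (360,370), (402,398) and (420,408), and the gripper is clear.

```bash
python3 -c "
from bench import ctrl
print(ctrl.close_job())"
```

```text
the job is handed in; nothing more can be done
None
```

Job handed in at about 11 s of the 40 s limit: I rocked the gate from left to right and slid the stop plate open, and the last picture shows all three balls in the right dish and the gripper clear of everything.

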